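Shut the tip-out bin and seat its keeper block

ROBOT

A 6-joint arm with a two-finger parallel gripper is mounted at the origin on the work surface. World frame = base frame: x ahead of the robot, y to its left, z up, the work surface at z = 0. Lengths are in mm, angles in rad, forces in N, time in s.
With the tool pointing down it reaches from about 275 to 750 mm from the base axis. Payload 10.2 kg.
Tool frame: the origin (TCP) lies between the finger pads; the fingertips stand env.tcp_to_tips ahead of it and the grasp point (between the pads) lies 2 mm behind it (env.tcp_to_tips is the distance from the TCP to the fingertips, in mm); z points along the fingers, y is the direction in which the jaws open and shut (so a half turn about z gives the same grasp; the last joint's range is limited). The gripper opens to 88 mm and grips with 3 to 60 N. Pads are 18 mm wide; open, the fingers measure 123 mm over their backs; the gripper's body (75 mm by 187 mm) begins 45 mm behind the grasp point.
Start: joints at [0.971, 0.313, 1.498, -0, 1.331, -0.223], TCP at [193.185, 488.171, 255.72] pointing down, gripper open.
Joint ranges: [-2.94, 2.94], [-0.97, 2.17], [0.19, 2.56], [-1.23, 4.37], [0.02, 3.11], [-2.88, 2.88]. Speed limits (rad/s): [2.39, 2.39, 3.01, 3.14, 3.14, 3.14].

INTERFACE

Orientations are given as a unit quaternion [w, x, y, z].
In Python, from cell import env gives the robot as it stands.
- The arm moves only by the shell command python3 -m pendant 'ROWS'. ROWS is JSON, a list of rows, each an object with "dr": the turn, a rotation vector about the tool's x, y, z in rad, a list of three; "offset": the shift along the tool's x, y, z in mm, a list of three; "hand": the opening, from 0 (shut) to 1 (fully open). A call has 1 to 20 rows; each row shifts and turns the commanded pose from where the row before left it, along the tool's axes as they then stand; what a row does not reach is not made up. A row lasts 1/8 s, in which the tool goes at most 62.5 mm and 10.7 degrees, less where a joint would pass 70% of its speed; a pose out of reach is approached as far as the arm can. A call is refused whole if a number of a shift passes 62.5 or a number of a turn 0.188, either way. A call with a gripper value outside its range is refused whole. The fingers move at their own pace and stop on an object; the grip force is fixed at half the most. Time passes only in rows, so rows that do not move let the fingers close. It gives the time, the measured TCP pose, the force and the opening at its end, in the units of the state.
- env.sense(): the state, without advancing time (a new reading comes with each control period).
- env.snapshot(name): name is "scene" or "top"; returns a dict with "image" (384x512x3 uint8, red, green, blue), "fx", "fy", "cx", "cy" (pixels), "R" (3x3) and "t" (3): a world point X has camera coordinates R X + t. Camera axes: x right, y down, z forward; pixel columns grow to the right and rows downward; lengths in mm; the calibration is good to about 2 mm. A picture is of the moment at which its call begins. There is no depth.
- env.finish_job(): hands the job in, once; it reports no verdict.
The state is a dict: "time": time; "qpos": joint angles; "dq": joint speeds; "tau": joint torques, N m; "ee_pos": TCP position; "tool_rot": TCP orientation; "contact_force": force on the tool from outside, world axes, zero at the start; "torque": the same for the moment, N m; "opening": finger opening in mm.
Only numpy, scipy, OpenCV 4.12 (cv2) and the standard library are available. Lean on these libraries where they do the work, as an engineer would, in place of code of your own. Each camera call takes 0.05 s, during which the arm holds its last target. There are 200 camera calls.

TASK

Push the red tip-out bin fully shut under its marble shelf, then lock it: slide the dark wooden keeper block over the apron into the pocket in front of the bin, until it has dropped in and sits flat on the pocket's floor. Leave the bin shut, and do not disturb the loose carrom pieces, the tin and the brush around it.

Things in the scene. Friction and masses are not known exactly. Their poses are not given: they have to be found in the camera images.
- bench: fixed plywood bench carrying pocket, bin and marble shelf. Origin on the table top under the pocket's centre; x points from the apron (robot's side) to the bin, y left, z up. 360 mm wide (y), x from -210 to 140 mm. Apron (flat part in front of the pocket, x -210 to -32 mm) and boards beside the pocket: top 10 mm above the table.
- shelf_top (a point): middle of the top of the chipped marble shelf over the bin, 143 mm above the table. The slab is 95 mm deep (bench x 50 to 145 mm), 270 mm wide and 18 mm thick; four display strikers on it, 9 mm thick.
- pocket (a point): centre of the pocket's floor, 4 mm above the table, 6 mm below the apron. Rectangular recess with a sheet steel floor, inside 64 mm (bench x) by 94 mm (bench y), open above. Front: the apron's edge (6 mm step). Sides: wooden cheeks 15 mm thick, tops 36 mm above the table, splayed out over 29 mm in front of the step to a mouth about 110 mm wide. Far side: low stop, top 18 mm above the table.
- keeper: plain dark wooden block with two small brass studs flush in its top, 60 mm (its x) by 90 mm (its y) by 40 mm high, 0.11 to 0.23 kg, lying flat on the apron in front of the pocket, turned and to one side. Origin at the centre of its underside; seated, its x and y lie along the bench's x and y (a half turn is as good), top 44 mm above the table.
- tip_bin (a joint): tilt of the red sheet steel bin about its lower front edge, rad: 0 = shut (front panel upright), positive = tipped out towards the robot, 0.35 to 0.65 at the start, at most 0.8. Stiff hinge, stays where it is left; pushing the rim takes about 4 to 8 N.
- bin_rim (a point): middle of the top edge of the bin's front panel, on its outer (robot's) side. Panel 190 mm wide, 90 mm high above the hinge; shut, its outer face stands at bench x 35 mm and its top edge 113 mm above the table.
- bin_hinge (a point): middle of the bin's hinge line, which runs along bench y, 22 mm above the table, at bench x 38 mm.
- striker: bystander: scuffed grey disc, 41 mm across, 9 mm thick, beside the pocket on the bench; origin at the centre of its underside
- coin_a: bystander: faded pink carrom coin, 31 mm across, 8 mm thick, beside the pocket; origin at the centre of its underside
- coin_b: bystander: faded pink carrom coin, 31 mm across, 8 mm thick, at a front corner of the bench; origin at the centre of its underside
- coin_puck: bystander: wooden disc, 31 mm across, 16 mm thick, beside the pocket; origin at the centre of its underside
- corner_cap: bystander: brass corner cap, 36 x 36 mm plate with two 18 mm high walls, at a front corner of the bench; origin at the centre of its underside
- tin: bystander: round can, 64 mm across, 90 mm high, on the table to the robot's left; origin at the centre of its underside
- brush: bystander: hand brush lying on the table to the robot's right; origin in its underside
Mind the look-alikes: they are no part of the job. What is shaped like the keeper but orange or turquoise is not meant.

How it is judged (in metres and radians):
On the way, in this order (a step that is already met when the one before it is completed fails the run):
1. the bin is shut (tilt under 0.07 rad) (value of joint tip_bin below 0.07 rad), for 0.2 s.
2. the keeper sits flat on the pocket's floor (z of keeper in the frame of pocket between -0.002 and 0.0025 m and horizontal distance between keeper and pocket below 0.006 m and angle between keeper's own z axis and vertical below 0.04 rad and angle between the x axis of keeper and the x axis of bench, either way round below 0.07 rad), for 0.2 s.
At the end, for the whole second after the job is handed in: The keeper lies at rest in the pocket: underside within 2.5 mm of its floor, centre within 6 mm of the pocket's centre, tilted less than 0.04 rad and within 0.07 rad of square; the bin is shut to within 0.07 rad (all of step 2 and value of joint tip_bin below 0.07 rad and linear speed of keeper below 0.01 m/s); the robot touches nothing.
It fails at once if a bystander (striker, coin, puck, corner cap, tin or brush) is moved by more than 30 mm (distance of any of striker, coin_a, coin_b, coin_puck, corner_cap, tin, brush from where it was at the start of the episode above 0.03 m).
It also fails if it takes over 72 s, if anything falls off the work surface, if the arm or the gripper's body presses on something with over 40 N, if the wrist force passes 120 N, or if a joint passes its speed limit or range.

## Working session

There is one attempt and no reset: what is moved stays moved. The work goes in short steps, Python scripts to look and compute and a shell command to move; the robot and the scene stay as the last step left them, time stands still between calls to the robot, and variables do not carry over. Pictures are saved under pics/ and viewed, about 8 in all and at most 12, crops included, and the job is handed in when it is done.

```bash
ls; mkdir -p pics; cat > h.py <<'E'
import numpy as np, cv2
from cell import env
from scipy.spatial.transform import Rotation as Ro
def snap(n,f=None):
    s=env.snapshot(n)
    if f: cv2.imwrite('pics/'+f,cv2.cvtColor(s['image'],cv2.COLOR_RGB2BGR))
    return s
def ray(s,uv,z):
    R=np.array(s['R']);t=np.array(s['t']);c=-R.T@t
    d=R.T@np.array([(uv[0]-s['cx'])/s['fx'],(uv[1]-s['cy'])/s['fy'],1])
    return c+d*(z-c[2])/d[2]
def proj(s,X):
    p=np.array(s['R'])@np.array(X,float)+np.array(s['t'])
    return np.array([s['fx']*p[0]/p[2]+s['cx'],s['fy']*p[1]/p[2]+s['cy']])
E
python3 - <<'E'
from h import *
a=snap('scene','s1.png');b=snap('top','t1.png')
for s in(a,b): print(-np.array(s['R']).T@s['t'],s['fx'])
s=env.sense();print(s['time'],s['ee_pos'],s['tool_rot'],s['opening'],env.tcp_to_tips)
E
```

```text
pics
[1021.99826592 -701.44664514 1074.27079957] 429.6243704232678
[ 358.09204812  -19.75583345 1278.58581024] 394.46195505127343
0.1 [193.09080627 488.00331658 255.24662319] [-2.17010659e-04  1.87294464e-01  9.82303662e-01 -5.02404255e-04] 87.88600293804342 17.0
```

View pics/s1.png

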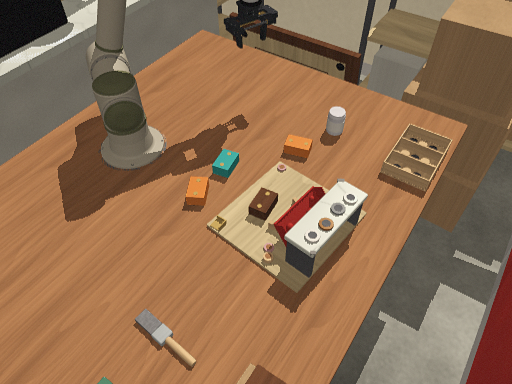

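View pics/t1.png

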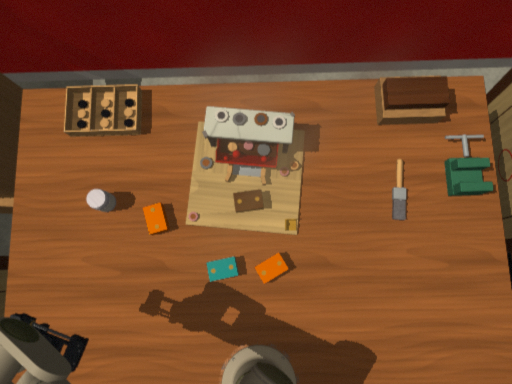

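The scene view shows the keeper at about (264,204) on the apron and the red bin tipped out at about (300,212). In the top view the keeper is at (249,201), the shelf at (249,126), the bench spans roughly (187–303, 125–233), and orange and turquoise look-alikes lie off the bench.

```bash
python3 - <<'E'
import cv2
a=cv2.imread('pics/t1.png')[95:240,175:315]
b=cv2.imread('pics/s1.png')[155:295,200:375]
cv2.imwrite('pics/t1c.png',cv2.resize(a,None,fx=4,fy=4,interpolation=cv2.INTER_CUBIC))
cv2.imwrite('pics/s1c.png',cv2.resize(b,None,fx=4,fy=4,interpolation=cv2.INTER_CUBIC))
E
```

```text
(no output)
```

View pics/t1c.png

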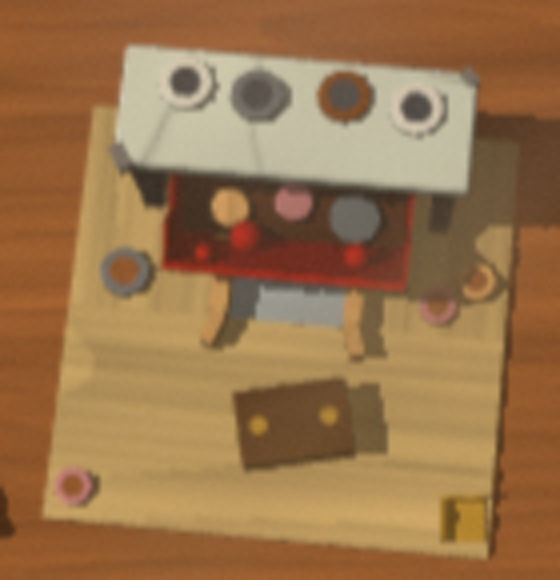

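View pics/s1c.png

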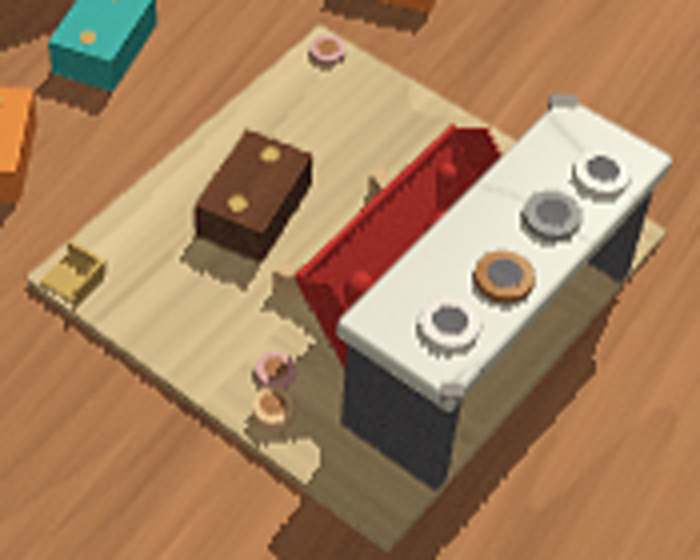

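The crops show these positions, in 4× crop pixels of the top view:
- Keeper top corners are at about (233,394), (345,378), (355,455), (246,470).
- Shelf corners are at (127,45), (478,73), (468,193), (115,165).
- The bin's rim runs from (165,268) to (407,290).
- Bench front corners are at (43,518) and (490,558).
- The cheeks are at about (215,315) and (353,325).

Next I turn these into world points.

```bash
cat > m.py <<'E'
from h import *
b=snap('top');a=snap('scene')
def P(U,V,z): return ray(b,((U+.5)/4-.5+175,(V+.5)/4-.5+95),z)
def Q(U,V,z): return ray(a,((U+.5)/4-.5+200,(V+.5)/4-.5+155),z)
ang=lambda p,q:np.degrees(np.arctan2(*(q-p)[[1,0]]))
sh=[P(*c,143) for c in[(127,45),(478,73),(468,193),(115,165)]]
print('shelf',np.round(sh,1)); print('wid',np.linalg.norm(sh[1]-sh[0]),np.linalg.norm(sh[2]-sh[3]),np.linalg.norm(sh[1]-sh[2]), ang(sh[1],sh[0])-90,ang(sh[2],sh[3])-90)
fl,fr,bl=P(43,518,10),P(490,558,10),P(92,107,10)
print('bench',fl,fr,bl,np.linalg.norm(fl-fr),ang(fr,fl)-90,ang(fl,bl))
fl2,fr2=Q(320,27,10),Q(28,280,10); print('bench scene',fl2,fr2,np.linalg.norm(fl2-fr2))
th=np.radians(ang(fr,fl)-90)
th2=np.radians(np.mean([ang(sh[1],sh[0])-90,ang(sh[2],sh[3])-90,ang(fr,fl)-90]))
ex=np.array([np.cos(th2),np.sin(th2),0]);ey=np.array([-ex[1],ex[0],0])
o1=(fl+fr)/2+210*ex; o2=np.mean(sh,0)-97.5*ex
print('th',th2,'origin',o1,o2)
for n,s,z in(('top',b,50),('scene',a,50)):
    im=s['image'].astype(int);hsv=cv2.cvtColor(s['image'],cv2.COLOR_RGB2HSV)
    m=np.zeros(im.shape[:2],np.uint8)
    k=[(230,390),(230,480),(360,480),(360,370)]
    if n=='top':
        m=((hsv[...,2]<125)&(hsv[...,1]>80)).astype(np.uint8)
        roi=np.zeros_like(m);roi[186:215,230:265]=1;m&=roi
        c=max(cv2.findContours(m,0,1)[0],key=cv2.contourArea);r=cv2.minAreaRect(c);print(r,cv2.contourArea(c))
kt=[P(*c,50) for c in[(234,393),(346,378),(356,455),(246,470)]]
print('keeper',np.round(kt,1),np.mean(kt,0),ang(kt[1],kt[0])-90,ang(kt[2],kt[3])-90,ang(kt[3],kt[0]),np.linalg.norm(kt[0]-kt[1]),np.linalg.norm(kt[1]-kt[2]))
ks=[Q(*c,50) for c in[(249,131),(311,152),(262,234),(196,207)]]
print('keeper scene',np.round(ks,1),np.mean(ks,0))
E
python3 m.py
```

```text
shelf [[ 834.3  135.5  143. ]
 [ 804.1 -130.4  143. ]
 [ 710.1 -119.2  143. ]
 [ 739.3  144.8  143. ]]
wid 267.66108793897627 265.575134420627 94.68004085711149 -6.4890943969888895 -6.326606462102291
bench [488.4042794  222.57373099  10.        ] [ 447.35544031 -136.58896399   10.        ] [835.62052612 183.46421615  10.        ] 361.50082801313596 -6.520065346314212 -6.426557332208004
bench scene [493.95311327 221.82672516  10.        ] [ 452.36218323 -135.40281775   10.        ] 359.642533346363
th -0.11249092789339143 origin [676.55256846  19.41907906  10.        ] [675.06502131  18.61609485 143.        ]
((249.54803466796875, 200.3602752685547), (19.758472442626953, 30.860225677490234), 82.40535736083984) 543.5
keeper [[579.7  64.   50. ]
 [589.5 -24.9  50. ]
 [527.8 -31.2  50. ]
 [518.1  55.4  50. ]] [553.78029942  15.84579979  50.        ] 6.259527387623734 6.374952188288702 7.924434386106848 89.47865363711169 62.03908813220052
keeper scene [[528.5  56.8  50. ]
 [581.2  65.6  50. ]
 [593.9 -24.3  50. ]
 [537.6 -30.5  50. ]] [560.31120479  16.89881452  50.        ]
```

```bash
cat > r.py <<'E'
from h import *
b=snap('top');a=snap('scene')
th=-.1125;ex=np.array([np.cos(th),np.sin(th),0]);ey=np.array([-ex[1],ex[0],0]);o=np.array([678.5,19.2,0])
def pl(s,off,U,V): # ray x plane bench-y = given, by z scan is linear: return bench coords at z
    return lambda z:(lambda X:((X-o)@ex,(X-o)@ey))(ray(s,((U+.5)/4-.5+off[0],(V+.5)/4-.5+off[1]),z))
for z in(85,90,95,100,105,110):
    print(z,'top',*[np.round(pl(b,(175,95),*p)(z),1) for p in((165,268),(407,290))],'scene',*[np.round(pl(a,(200,155),*p)(z),1) for p in((455,127),(298,275))])
for n,p,z in(('pkt cheekL inner',(228,285),36),('cheekR inner',(345,300),36),('L mouth',(205,345),36),('R mouth',(362,355),36)):
    print(n,np.round(pl(b,(175,95),*p)(z),1))
for n,p in(('striker',(125,271)),('coin_a',(438,308)),('puck',(480,282))): print(n,np.round(pl(b,(175,95),*p)(18),1))
for t in(.35,.5,.65):print(t,38-3*np.cos(t)-91*np.sin(t),22+91*np.cos(t)-3*np.sin(t))
s=env.sense();R=Ro.from_quat(np.array(s['tool_rot'])[[1,2,3,0]]).as_matrix();print(R.round(3))
E
python3 r.py
```

```text
85 top [-15.2  93.8] [-16.7 -95.6] scene [-15.3 102.2] [-18.6 -86.1]
90 top [-16.5  93.1] [-17.9 -95.5] scene [-13.1  98.3] [-16.4 -89.1]
95 top [-17.7  92.4] [-19.2 -95.4] scene [-10.9  94.3] [-14.2 -92.1]
100 top [-19.   91.7] [-20.4 -95.3] scene [-8.6 90.4] [-11.9 -95. ]
105 top [-20.2  91. ] [-21.7 -95.2] scene [-6.4 86.4] [ -9.7 -98. ]
110 top [-21.5  90.3] [-22.9 -95.2] scene [-4.2 82.5] [  -7.5 -101. ]
pkt cheekL inner [-12.7  48.3]
cheekR inner [-17.  -47.2]
L mouth [-63.7  61.8]
R mouth [-61.  -64.8]
striker [ -3.8 135.9]
coin_a [ -12.9 -123.2]
puck [  11.8 -155.9]
0.35 3.978181383011787 106.45422344674512
0.5 -8.260471698653596 100.42173651621131
0.65 -19.460214317626765 92.62806645075597
[[-0.93   0.368 -0.   ]
 [ 0.368  0.93  -0.   ]
 [ 0.    -0.    -1.   ]]
```

Triangulating the rim from both views gives bench x of about -17 and z of about 94, so the tilt is about 0.62 rad. The width and cheek positions agree with the given sizes. I move to a stand in front of the bin with the fingers shut.

```bash
python3 -m pendant '[{"dr":[0,0,0],"offset":[-28.5,-13.6,0],"hand":0},{"dr":[0,0,0],"offset":[-28.5,-13.6,0],"hand":0},{"dr":[0,0,0],"offset":[-28.5,-13.6,0],"hand":0},{"dr":[0,0,0],"offset":[-28.5,-13.6,0],"hand":0},{"dr":[0,0,0],"offset":[-28.5,-13.6,0],"hand":0},{"dr":[0,0,0],"offset":[-28.5,-13.6,0],"hand":0},{"dr":[0,0,0],"offset":[-28.5,-13.6,0],"hand":0},{"dr":[0,0,0],"offset":[-28.5,-13.6,0],"hand":0},{"dr":[0,0,0],"offset":[-28.5,-13.6,0],"hand":0},{"dr":[0,0,0],"offset":[-28.5,-13.6,0],"hand":0},{"dr":[0,0,0],"offset":[-28.5,-13.6,0],"hand":0},{"dr":[0,0,0],"offset":[-28.5,-13.6,0],"hand":0},{"dr":[0,0,0],"offset":[-28.5,-13.6,0],"hand":0},{"dr":[0,0,0],"offset":[-28.5,-13.6,0],"hand":0},{"dr":[0,0,0],"offset":[-28.5,-13.6,0],"hand":0},{"dr":[0,0,0],"offset":[-28.5,-13.6,0],"hand":0},{"dr":[0,0,0],"offset":[-28.5,-13.6,0],"hand":0},{"dr":[0,0,0],"offset":[-28.5,-13.6,0],"hand":0},{"dr":[0,0,-0.13],"offset":[0,0,0],"hand":0},{"dr":[0,0,-0.13],"offset":[0,0,0],"hand":0}]'
cat > go.py <<'E'
import sys
from h import *
# usage: go.py bx by z [angle deg of tool y rel bench x]
o=np.array([678.5,19.2,0]);th=-.1125
ex=np.array([np.cos(th),np.sin(th),0]);ey=np.array([-ex[1],ex[0],0])
s=env.sense();p=np.array(s['ee_pos']);R=Ro.from_quat(np.array(s['tool_rot'])[[1,2,3,0]]).as_matrix()
print('t',round(s['time'],2),'bench',((p-o)@ex).round(1),((p-o)@ey).round(1),p[2].round(1),'toolY-bench deg',np.degrees(np.arctan2(R[1,1],R[0,1])-th).round(1),'tilt',R[2,2].round(4),'F',np.round(s['contact_force'],1),'open',round(s['opening'],1),'q',np.round(s['qpos'],2))
if len(sys.argv)>3:
    bx,by,z=map(float,sys.argv[1:4]);T=o+bx*ex+by*ey;T[2]=z
    print('tool offset',(R.T@(T-p)).round(1))
E
python3 go.py -50 0 99
```

```text
time: 2.8
ee_pos: [580.3, 71.4, 255.4]
tool_rot: [-0.0, 0.057, 0.998, 0.0]
contact_force: [0.0, 0.4, 0.1]
opening: 0.7
t 2.8 bench -103.5 40.9 255.4 toolY-bench deg 90.0 tilt -1.0 F [0.  0.4 0.1] open 0.7 q [-0.08  0.45  1.31  0.    1.39 -1.54]
tool offset [-53.6 -40.8 156.4]
```

```bash
python3 -m pendant '[{"dr":[0,0,0],"offset":[-18,-13.6,0],"hand":0},{"dr":[0,0,0],"offset":[-18,-13.6,20],"hand":0},{"dr":[0,0,0],"offset":[-17.6,-13.6,30],"hand":0},{"dr":[0,0,0],"offset":[0,0,35],"hand":0},{"dr":[0,0,0],"offset":[0,0,35],"hand":0},{"dr":[0,0,0],"offset":[0,0,36],"hand":0},{"dr":[0,0,0],"offset":[0,0,0],"hand":0}]'; python3 go.py
python3 -m pendant '[{"dr":[0,0,0],"offset":[-6,0,0],"hand":0},{"dr":[0,0,0],"offset":[-6,0,0],"hand":0},{"dr":[0,0,0],"offset":[-6,0,0],"hand":0},{"dr":[0,0,0],"offset":[-6,0,0],"hand":0},{"dr":[0,0,0],"offset":[-6,0,-1],"hand":0},{"dr":[0,0,0],"offset":[-6,0,-1],"hand":0}]'; python3 go.py
```

```text
time: 3.68
ee_pos: [627.4, 25.2, 97.4]
tool_rot: [-0.003, 0.058, 0.998, 0.0]
contact_force: [-0.3, -0.3, 0.9]
opening: 0.2
t 3.67 bench -51.5 0.2 97.4 toolY-bench deg 89.7 tilt -1.0 F [-0.3 -0.3  0.9] open 0.2 q [-0.15  0.69  1.34 -0.    1.12 -1.6 ]
time: 4.42
ee_pos: [663.9, 21.1, 102.6]
tool_rot: [-0.001, 0.058, 0.998, 0.0]
contact_force: [-8.5, 1.1, 6.3]
opening: 0.4
t 4.42 bench -14.7 0.2 102.6 toolY-bench deg 89.8 tilt -1.0 F [-8.5  1.1  6.3] open 0.4 q [-0.14  0.76  1.2  -0.    1.18 -1.6 ]
```

```bash
python3 -m pendant '[{"dr":[0,0,0],"offset":[-5,0,-2],"hand":0},{"dr":[0,0,0],"offset":[-5,0,-2],"hand":0},{"dr":[0,0,0],"offset":[-5,0,-2],"hand":0},{"dr":[0,0,0],"offset":[-5,0,-2],"hand":0},{"dr":[0,0,0],"offset":[-5,0,-2],"hand":0},{"dr":[0,0,0],"offset":[-4,0,-1],"hand":0},{"dr":[0,0,0],"offset":[-2,0,0],"hand":0}]'; python3 go.py
```

```text
time: 5.3
ee_pos: [695.3, 17.2, 112.5]
tool_rot: [-0.0, 0.058, 0.998, 0.0]
contact_force: [-3.1, 1.1, -1.6]
opening: 0.7
t 5.3 bench 16.9 -0.1 112.5 toolY-bench deg 89.8 tilt -1.0 F [-3.1  1.1 -1.6] open 0.7 q [-0.14  0.81  1.07  0.    1.26 -1.6 ]
```

```bash
python3 -m pendant '[{"dr":[0,0,0],"offset":[-3,0,0],"hand":0},{"dr":[0,0,0],"offset":[-3,0,0],"hand":0},{"dr":[0,0,0],"offset":[0,0,0],"hand":0}]'; python3 -m pendant '[{"dr":[0,0,0],"offset":[-2,0,0],"hand":0},{"dr":[0,0,0],"offset":[0,0,0],"hand":0}]';python3 -m pendant '[{"dr":[0,0,0],"offset":[-2,0,0],"hand":0},{"dr":[0,0,0],"offset":[0,0,0],"hand":0}]'; python3 go.py
```

```text
time: 5.68
ee_pos: [701.6, 16.5, 112.9]
tool_rot: [0.001, 0.058, 0.998, -0.0]
contact_force: [-0.5, -1.0, -0.7]
opening: 0.6
time: 5.92
ee_pos: [702.0, 16.4, 112.9]
tool_rot: [-0.002, 0.058, 0.998, -0.0]
contact_force: [-11.0, -0.0, 3.8]
opening: 0.4
time: 6.18
ee_pos: [702.2, 16.4, 113.0]
tool_rot: [-0.005, 0.058, 0.998, -0.0]
contact_force: [-25.1, 0.6, 10.0]
opening: 0.2
t 6.17 bench 23.9 -0.1 113.0 toolY-bench deg 89.8 tilt -1.0 F [-25.1   0.6  10. ] open 0.2 q [-0.14  0.84  1.03 -0.    1.29 -1.6 ]
```

The bin has hit its stop: the force jumped to 25 N with no more travel, with the finger face about 2 mm short of my estimate, so I correct the bench origin by -2 mm in x. That also agrees with the top camera. Next I retreat over the keeper, turn and look.

```bash
sed -i 's/678.5/676.5/' go.py; python3 -m pendant '[{"dr":[0,0,0],"offset":[10,0,0],"hand":0},{"dr":[0,0,0],"offset":[15,0,0],"hand":0},{"dr":[0,0,0],"offset":[22,-2,-20],"hand":0.2},{"dr":[0,0,0],"offset":[25,-5,-20],"hand":0.5},{"dr":[0,0,0],"offset":[25,-5,-20],"hand":1},{"dr":[0,0,0],"offset":[25,-5,0],"hand":1},{"dr":[0,0,0],"offset":[25,0,0],"hand":1},{"dr":[0,0,0.167],"offset":[0,0,0],"hand":1},{"dr":[0,0,0.167],"offset":[0,0,0],"hand":1},{"dr":[0,0,0.167],"offset":[0,0,0],"hand":1},{"dr":[0,0,0.167],"offset":[0,0,0],"hand":1},{"dr":[0,0,0.167],"offset":[0,0,0],"hand":1},{"dr":[0,0,0.167],"offset":[0,0,0],"hand":1},{"dr":[0,0,0.167],"offset":[0,0,0],"hand":1},{"dr":[0,0,0.167],"offset":[0,0,0],"hand":1},{"dr":[0,0,0],"offset":[0,0,0],"hand":1}]'; python3 go.py -121.4 -16.9 31
python3 - <<'E'
from h import *
a=snap('scene')['image'][120:300,180:400];cv2.imwrite('pics/s2.png',cv2.cvtColor(cv2.resize(a,None,fx=3.3,fy=3.3,interpolation=cv2.INTER_CUBIC),cv2.COLOR_RGB2BGR))
E
```

```text
time: 8.18
ee_pos: [557.6, 16.1, 173.3]
tool_rot: [0.001, 0.664, 0.748, 0.0]
contact_force: [-0.5, 0.1, -0.2]
opening: 88.2
t 8.18 bench -117.8 -16.4 173.3 toolY-bench deg 13.3 tilt -1.0 F [-0.5  0.1 -0.2] open 88.2 q [-0.18  0.46  1.51 -0.    1.17 -0.3 ]
tool offset [  0.5  -3.9 142.2]
```

View pics/s2.png

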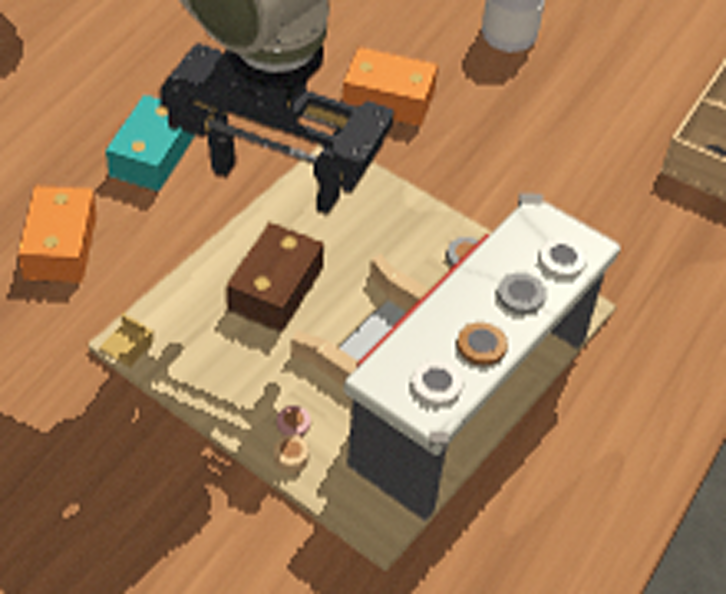

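The bin is shut: only its red rim line is visible under the shelf's front edge, at about (430,300). The keeper is untouched on the apron at (275,275), with both cheeks and the pocket ahead of it at (370,335). Next I descend and grasp.

```bash
python3 -m pendant '[{"dr":[0,0,0],"offset":[0.5,-3,20],"hand":1},{"dr":[0,0,0],"offset":[0,0,25],"hand":1},{"dr":[0,0,0],"offset":[0,0,25],"hand":1},{"dr":[0,0,0],"offset":[0,0,25],"hand":1},{"dr":[0,0,0],"offset":[0,0,20],"hand":1},{"dr":[0,0,0],"offset":[0,0,15],"hand":1},{"dr":[0,0,0],"offset":[0,0,10],"hand":1},{"dr":[0,0,0],"offset":[0,0,0],"hand":1}]'; python3 go.py
python3 -m pendant '[{"dr":[0,0,0],"offset":[0,0,0],"hand":0.75},{"dr":[0,0,0],"offset":[0,0,0],"hand":0.6},{"dr":[0,0,0],"offset":[0,0,0],"hand":0.5},{"dr":[0,0,0],"offset":[0,0,0],"hand":0.4},{"dr":[0,0,0],"offset":[0,0,0],"hand":0.4},{"dr":[0,0,0],"offset":[0,0,0],"hand":0.4}]';python3 go.py
```

```text
time: 9.22
ee_pos: [554.0, 16.4, 32.5]
tool_rot: [-0.0, 0.664, 0.748, -0.0]
contact_force: [-0.3, 1.6, 0.4]
opening: 88.0
t 9.22 bench -121.4 -16.5 32.5 toolY-bench deg 13.2 tilt -1.0 F [-0.3  1.6  0.4] open 88.0 q [-0.18  0.65  1.63  0.    0.86 -0.3 ]
time: 9.98
ee_pos: [554.5, 16.4, 33.2]
tool_rot: [0.001, 0.664, 0.748, 0.0]
contact_force: [1.6, 0.4, 5.5]
opening: 59.7
t 9.97 bench -120.9 -16.5 33.2 toolY-bench deg 13.2 tilt -1.0 F [1.6 0.4 5.5] open 59.7 q [-0.18  0.65  1.63  0.    0.86 -0.3 ]
```

```bash
python3 -m pendant '[{"dr":[0,0,0],"offset":[0,0,-3],"hand":0.4},{"dr":[0,0,0],"offset":[0,0,-2],"hand":0.4},{"dr":[0,0,0.116],"offset":[0,0,0],"hand":0.4},{"dr":[0,0,0.116],"offset":[0,0,0],"hand":0.4},{"dr":[0,0,0],"offset":[8,12,0],"hand":0.4},{"dr":[0,0,0],"offset":[8,12,0],"hand":0.4},{"dr":[0,0,0],"offset":[0,12,0],"hand":0.4},{"dr":[0,0,0],"offset":[0,6,0],"hand":0.4},{"dr":[0,0,0],"offset":[0,3,0],"hand":0.4},{"dr":[0,0,0],"offset":[0,0,0],"hand":0.4}]';python3 go.py -72 0 33
python3 - <<'E'
from h import *
for n,c in(('scene',(155,290,230,350)),('top',(105,240,190,300))):
    a=snap(n)['image'][c[0]:c[1],c[2]:c[3]];cv2.imwrite(f'pics/{n}3.png',cv2.cvtColor(cv2.resize(a,None,fx=4,fy=4,interpolation=cv2.INTER_CUBIC),cv2.COLOR_RGB2BGR))
E
```

```text
time: 11.22
ee_pos: [600.4, 27.2, 37.6]
tool_rot: [-0.0, 0.746, 0.666, -0.0]
contact_force: [-0.5, 0.7, -2.4]
opening: 59.9
t 11.22 bench -76.6 -0.6 37.6 toolY-bench deg -0.1 tilt -1.0 F [-0.5  0.7 -2.4] open 59.9 q [-0.15  0.72  1.47 -0.    0.95 -0.04]
tool offset [0.7 4.6 4.6]
```

View pics/scene3.png

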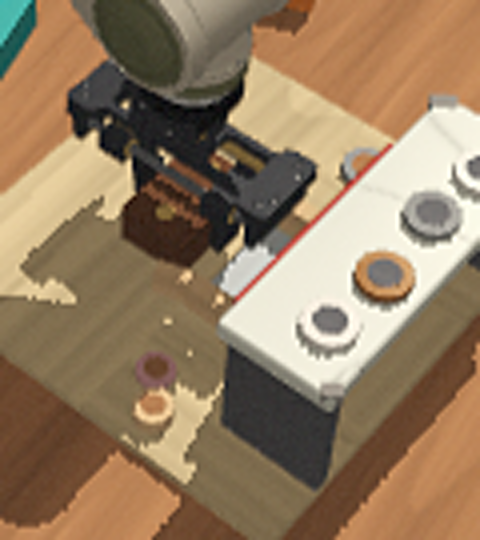

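The keeper (170,225 in the crop) is held square in front of the pocket, the gripper is clear of the bin, and the coins are untouched. I set it down, release, and back off to check.

```bash
python3 -m pendant '[{"dr":[0,0,0],"offset":[0.5,0,2],"hand":0.4},{"dr":[0,0,0],"offset":[0,0,2],"hand":0.4},{"dr":[0,0,0],"offset":[0,0,0.5],"hand":0.4},{"dr":[0,0,0],"offset":[0,0,0],"hand":0.75},{"dr":[0,0,0],"offset":[0,0,0],"hand":0.9},{"dr":[0,0,0],"offset":[0,0,0],"hand":0.9},{"dr":[0,0,0],"offset":[0,0,-20],"hand":0.9},{"dr":[0,0,0],"offset":[0,0,-30],"hand":0.9},{"dr":[0,0,0],"offset":[0,-30,-30],"hand":0.9},{"dr":[0,0,0],"offset":[0,-40,-20],"hand":0.7},{"dr":[0,0,0],"offset":[0,-40,0],"hand":0.6},{"dr":[0,0,-0.18],"offset":[0,-40,0],"hand":0.6},{"dr":[0,0,-0.18],"offset":[0,0,0],"hand":0.6},{"dr":[0,0,-0.18],"offset":[0,0,0],"hand":0.6},{"dr":[0,0,-0.18],"offset":[0,0,0],"hand":0.6},{"dr":[0,0,-0.18],"offset":[0,0,0],"hand":0.6},{"dr":[0,0,-0.18],"offset":[0,0,0],"hand":0.6},{"dr":[0,0,-0.18],"offset":[0,0,0],"hand":0.6},{"dr":[0,0,-0.18],"offset":[0,0,0],"hand":0.6},{"dr":[0,0,-0.13],"offset":[0,0,0],"hand":0.6}]';python3 go.py -155 0 37
python3 - <<'E'
from h import *
for n,c in(('scene',(155,290,230,350)),('top',(105,240,190,300))):
    a=snap(n)['image'][c[0]:c[1],c[2]:c[3]];cv2.imwrite(f'pics/{n}4.png',cv2.cvtColor(cv2.resize(a,None,fx=5,fy=5,interpolation=cv2.INTER_CUBIC) if n=='top' else a,cv2.COLOR_RGB2BGR))
E
```

```text
time: 13.82
ee_pos: [451.7, 44.8, 133.4]
tool_rot: [0.0, 0.055, 0.998, -0.0]
contact_force: [0.1, 0.2, -0.6]
opening: 52.6
t 13.82 bench -226.2 0.2 133.4 toolY-bench deg 90.1 tilt -1.0 F [ 0.1  0.2 -0.6] open 52.6 q [-0.16  0.31  1.86 -0.    0.97 -1.62]
tool offset [-71.2  -0.3  96.4]
```

View pics/top4.png

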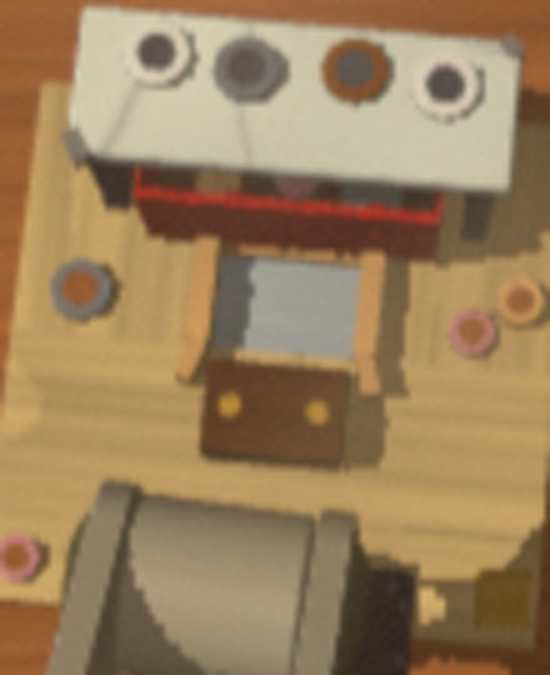

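The pocket is clear at (300,305) and the bin shut. The keeper (top corners at about (207,357), (352,374), (346,467), (201,455)) sits square just inside the mouth, perhaps slightly to the left. I measure that now.

```bash
python3 - <<'E'
from h import *
b=snap('top');th=-.1125;ex=np.array([np.cos(th),np.sin(th),0]);ey=np.array([-ex[1],ex[0],0]);o=np.array([676.5,19.2,0])
def P(U,V,z):
    X=ray(b,((U+.5)/5-.5+190,(V+.5)/5-.5+105),z)-o;return np.array([X@ex,X@ey])
k=[P(*c,50) for c in((207,357),(352,374),(346,467),(201,455))]
print(np.round(k,1),np.mean(k,0),[np.degrees(np.arctan2(*(d[::-1]))) for d in(k[0]-k[1],k[3]-k[2],k[0]-k[3],k[1]-k[2])])
for c in((218,240),(214,330),(361,252),(357,350)): print('cheek',P(*c,36).round(1))
print('floor',P(360,268,4),P(352,355,4),P(216,325,4))
print('rim',P(137,188,113),P(442,212,113))
E
```

```text
[[ -47.3   45.8]
 [ -50.4  -47.3]
 [-110.5  -48.8]
 [-110.8   43.3]] [-79.77324303  -1.73179896] [np.float64(88.09148704824516), np.float64(90.16975942232384), np.float64(2.2802096311766724), np.float64(1.3793274685179167)]
cheek [34.  47.8]
cheek [-26.1  44.5]
cheek [ 33.9 -45.8]
cheek [-31.4 -48.8]
floor [ 31.73567446 -45.32688191] [-27.84725274 -45.17943678] [-15.27260956  46.54443496]
rim [41.24253888 93.18394089] [ 41.83124977 -94.77511021]
```

```bash
python3 -m pendant '[{"dr":[0,0,0],"offset":[-30,0,0],"hand":0.45},{"dr":[0,0,0],"offset":[-25,0,20],"hand":0.45},{"dr":[0,0,0],"offset":[-11,-1,25],"hand":0.45},{"dr":[0,0,0],"offset":[0,0,25],"hand":0.45},{"dr":[0,0,0],"offset":[0,0,20],"hand":0.45},{"dr":[0,0,0],"offset":[0,0,10],"hand":0.45},{"dr":[0,0,0],"offset":[0,0,0],"hand":0.45}]';python3 go.py
python3 -m pendant '[{"dr":[0,0,0],"offset":[-10,0,0],"hand":0.45},{"dr":[0,0,0],"offset":[-10,0,0],"hand":0.45},{"dr":[0,0,0],"offset":[-10,0,0],"hand":0.45},{"dr":[0,0,0],"offset":[-6,0,0],"hand":0.45},{"dr":[0,0,0],"offset":[-6,0,0],"hand":0.45},{"dr":[0,0,0],"offset":[-6,0,0],"hand":0.45},{"dr":[0,0,0],"offset":[-6,0,0],"hand":0.45},{"dr":[0,0,0],"offset":[-6,0,0],"hand":0.45},{"dr":[0,0,0],"offset":[-6,0,0],"hand":0.45}]';python3 go.py -42 0 32
```

```text
time: 14.85
ee_pos: [517.0, 36.2, 33.1]
tool_rot: [-0.0, 0.058, 0.998, 0.0]
contact_force: [-0.1, 0.6, 0.7]
opening: 39.6
t 14.85 bench -160.4 -1.0 33.1 toolY-bench deg 89.8 tilt -1.0 F [-0.1  0.6  0.7] open 39.6 q [-0.16  0.59  1.74 -0.    0.81 -1.61]
time: 15.98
ee_pos: [583.0, 28.6, 33.2]
tool_rot: [-0.0, 0.057, 0.998, 0.0]
contact_force: [-2.1, 0.5, 0.3]
opening: 39.7
t 15.97 bench -94.0 -1.1 33.2 toolY-bench deg 89.9 tilt -1.0 F [-2.1  0.5  0.3] open 39.7 q [-0.15  0.7   1.53  0.    0.91 -1.61]
tool offset [-52.    1.2   1.1]
```

Contact is made and the keeper is sliding at about 2 N. I keep pushing in stages and watch the force.

```bash
python3 -m pendant '[{"dr":[0,0,0],"offset":[-5,0,0],"hand":0.45},{"dr":[0,0,0],"offset":[-5,0,0],"hand":0.45},{"dr":[0,0,0],"offset":[-5,0,0],"hand":0.45},{"dr":[0,0,0],"offset":[-5,0,0],"hand":0.45}]'; python3 -m pendant '[{"dr":[0,0,0],"offset":[-5,0,0],"hand":0.45},{"dr":[0,0,0],"offset":[-5,0,0],"hand":0.45},{"dr":[0,0,0],"offset":[-4,0,0],"hand":0.45}]';python3 go.py;  python3 -m pendant '[{"dr":[0,0,0],"offset":[-4,0,0],"hand":0.45},{"dr":[0,0,0],"offset":[-4,0,0],"hand":0.45},{"dr":[0,0,0],"offset":[0,0,0],"hand":0.45}]';python3 go.py -40 0 33
```

```text
time: 16.48
ee_pos: [602.8, 26.3, 33.2]
tool_rot: [-0.0, 0.057, 0.998, 0.0]
contact_force: [-2.7, 0.2, 1.0]
opening: 40.0
time: 16.85
ee_pos: [616.7, 24.7, 33.3]
tool_rot: [0.0, 0.057, 0.998, -0.0]
contact_force: [-3.0, 1.2, 2.1]
opening: 39.7
t 16.85 bench -60.0 -1.2 33.3 toolY-bench deg 89.9 tilt -1.0 F [-3.   1.2  2.1] open 39.7 q [-0.15  0.75  1.42  0.    0.97 -1.61]
time: 17.23
ee_pos: [624.7, 23.8, 33.2]
tool_rot: [0.0, 0.057, 0.998, -0.0]
contact_force: [0.3, 0.2, 0.2]
opening: 39.8
t 17.23 bench -52.0 -1.3 33.2 toolY-bench deg 89.9 tilt -1.0 F [0.3 0.2 0.2] open 39.8 q [-0.15  0.77  1.39  0.    0.98 -1.61]
tool offset [-12.    1.3   0.2]
```

```bash
python3 -m pendant '[{"dr":[0,0,0],"offset":[-3,0,0],"hand":0.45},{"dr":[0,0,0],"offset":[-3,0,0],"hand":0.45}]'; python3 -m pendant '[{"dr":[0,0,0],"offset":[-2,0,0],"hand":0.45},{"dr":[0,0,0],"offset":[-2,0,0],"hand":0.45}]'; python3 -m pendant '[{"dr":[0,0,0],"offset":[-2,0,0],"hand":0.45},{"dr":[0,0,0],"offset":[0,0,0],"hand":0.45}]';python3 go.py
python3 - <<'E'
from h import *
a=snap('scene')['image'][155:290,230:350];cv2.imwrite('pics/s5.png',cv2.cvtColor(cv2.resize(a,None,fx=4,fy=4,interpolation=cv2.INTER_CUBIC),cv2.COLOR_RGB2BGR))
E
```

```text
time: 17.48
ee_pos: [630.4, 23.1, 33.2]
tool_rot: [-0.0, 0.057, 0.998, -0.0]
contact_force: [-0.9, 0.3, -0.4]
opening: 39.4
time: 17.73
ee_pos: [634.4, 22.7, 33.2]
tool_rot: [-0.0, 0.057, 0.998, 0.0]
contact_force: [-0.5, -0.4, 0.1]
opening: 39.6
time: 17.98
ee_pos: [636.6, 22.4, 33.4]
tool_rot: [0.0, 0.057, 0.998, -0.0]
contact_force: [0.6, -0.2, -0.2]
opening: 39.6
t 17.98 bench -40.0 -1.3 33.4 toolY-bench deg 89.9 tilt -1.0 F [ 0.6 -0.2 -0.2] open 39.6 q [-0.15  0.79  1.35 -0.    1.   -1.6 ]
```

View pics/s5.png

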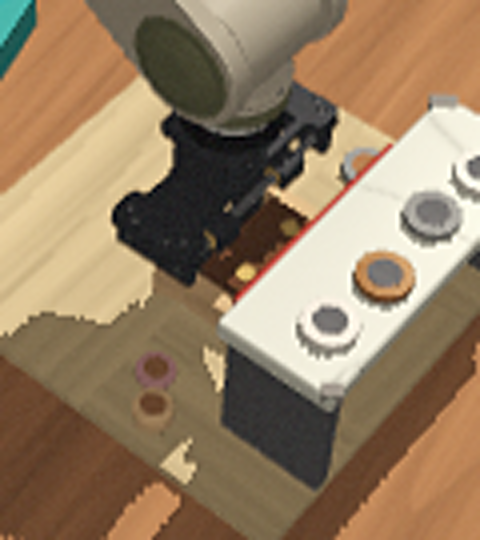

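The keeper's top (250,245) is now between the cheeks, next to the shut bin, and the contact force is near 0, which suggests it has dropped. I back off and measure.

```bash
python3 -m pendant '[{"dr":[0,0,0],"offset":[10,0,0],"hand":0.45},{"dr":[0,0,0],"offset":[20,0,-10],"hand":0.45},{"dr":[0,0,0],"offset":[40,0,-30],"hand":0.45},{"dr":[0,0,0],"offset":[50,0,-30],"hand":0.45},{"dr":[0,0,0],"offset":[50,0,-20],"hand":0.45},{"dr":[0,0,0],"offset":[30,0,0],"hand":0.45},{"dr":[0,0,0],"offset":[0,0,0],"hand":0.45}]';python3 go.py
python3 - <<'E'
from h import *
I=[]
for n,c in(('scene',(170,270,240,340)),('top',(110,210,200,300))):
    a=snap(n)['image'][c[0]:c[1],c[2]:c[3]];I.append(cv2.resize(a,(400,400) if 0 else None,fx=4,fy=4,interpolation=cv2.INTER_CUBIC))
cv2.imwrite('pics/s6.png',cv2.cvtColor(np.hstack(I),cv2.COLOR_RGB2BGR))
E
```

```text
time: 18.9
ee_pos: [435.9, 45.8, 123.6]
tool_rot: [0.0, 0.057, 0.998, -0.0]
contact_force: [-0.1, 0.0, -0.2]
opening: 39.8
t 18.9 bench -242.0 -0.6 123.6 toolY-bench deg 89.9 tilt -1.0 F [-0.1  0.  -0.2] open 39.8 q [-0.16  0.29  1.92 -0.    0.94 -1.62]
```

View pics/s6.png

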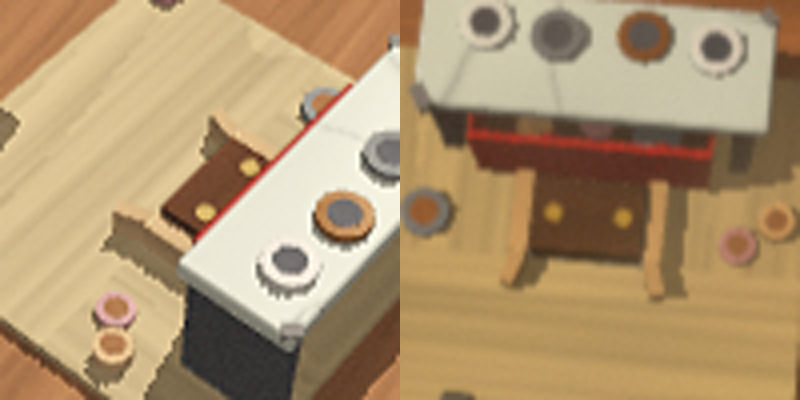

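The keeper lies between the cheeks, square and against the stop, with the bin shut and the coins in place. I triangulate the studs from both views, using the first pictures (stud height known to be 50) to check the bias. Seated, they should read 44.

```bash
python3 - <<'E'
from h import *
b=snap('top');a=snap('scene')
th=-.1125;ex=np.array([np.cos(th),np.sin(th),0]);ey=np.array([-ex[1],ex[0],0]);o=np.array([676.5,19.2,0])
K=lambda s:np.array([[s['fx'],0,s['cx']],[0,s['fy'],s['cy']],[0,0,1]])@np.c_[s['R'],s['t']]
def studs(im,guess):
    out=[]
    hsv=cv2.cvtColor(im,cv2.COLOR_RGB2HSV).astype(float)
    for u,v in guess:
        u0,v0=int(round(u))-4,int(round(v))-4
        w=hsv[v0:v0+9,u0:u0+9,2];w=np.clip(w-np.percentile(w,60)-15,0,None)
        yy,xx=np.mgrid[v0:v0+9,u0:u0+9];d=np.hypot(xx-u,yy-v)<3.6;w=w*d
        out.append([(w*xx).sum()/w.sum(),(w*yy).sum()/w.sum()])
    return np.array(out)
ld=lambda f:cv2.cvtColor(cv2.imread(f),cv2.COLOR_BGR2RGB)
for nm,it,i_s,gt,gs in(('start',ld('pics/t1.png'),ld('pics/s1.png'),[(175+258/4,95+425/4),(175+329/4,95+415/4)],[(200+269/4,155+154/4),(200+237/4,155+203/4)]),
  ('now',b['image'],a['image'],[(200+153/4,110+212/4),(200+222/4,110+217/4)],[(240+249/4,170+167/4),(240+205/4,170+212/4)])):
    t=studs(it,gt);s=studs(i_s,gs)
    X=cv2.triangulatePoints(K(b),K(a),t.T,s.T);X=(X[:3]/X[3]).T
    m=X.mean(0);d=X[0]-X[1];print(nm,X.round(1).tolist(),'mid bench',((m-o)@ex).round(1),((m-o)@ey).round(1),'z',m[2].round(1),'dir vs bench',(np.degrees(np.arctan2(d[1],d[0])-th)-90).round(1),'sep',np.linalg.norm(d[:2]).round(1))
def P(U,V,z):
    X=ray(b,((U+.5)/4-.5+200,(V+.5)/4-.5+110),z)-o;return np.array([X@ex,X@ey])
print('near edge',P(130,253,44).round(1),P(245,264,44).round(1),'rim',P(70,133,113).round(1),P(314,153,113).round(1))
E
```

```text
start [[554.5, 46.0, 49.2], [560.8, -9.6, 48.8]] mid bench -118.0 -14.3 z 49.0 dir vs bench 13.0 sep 56.0
now [[681.4, 48.6, 40.9], [675.3, -7.5, 40.3]] mid bench 1.7 1.5 z 40.6 dir vs bench 0.2 sep 56.4
near edge [-35.5  43.8] [-36.6 -48.9] rim [39.1 92.6] [ 39.1 -95.4]
```

The studs dropped by about 8 mm against the 6 mm expected (noise about 2 mm), with yaw at 0.2° and the centre within 2 mm. The drop reading is too noisy to rule out a rear edge still caught on the step, so I touch the rear of the keeper's top lightly with shut fingers. Contact should come at tip z = 44.

```bash
python3 -m pendant '[{"dr":[0,0,0],"offset":[-40,0,0],"hand":0},{"dr":[0,0,0],"offset":[-40,0,0],"hand":0},{"dr":[0,0,0],"offset":[-40,0,0],"hand":0},{"dr":[0,0,0],"offset":[-40,0,0],"hand":0},{"dr":[0,0,0],"offset":[-40,0,0],"hand":0},{"dr":[0,0,0],"offset":[-22,0,20],"hand":0},{"dr":[0,0,0],"offset":[0,0,20],"hand":0},{"dr":[0,0,0],"offset":[0,0,10],"hand":0},{"dr":[0,0,0],"offset":[0,0,6],"hand":0},{"dr":[0,0,0],"offset":[0,0,0],"hand":0},{"dr":[0,0,0],"offset":[0,0,0],"hand":0}]';python3 go.py -20 0 61
```

```text
time: 20.48
ee_pos: [658.4, 19.9, 68.0]
tool_rot: [0.001, 0.057, 0.998, -0.0]
contact_force: [0.2, 0.6, 0.1]
opening: 0.5
t 20.48 bench -18.0 -1.3 68.0 toolY-bench deg 89.9 tilt -1.0 F [0.2 0.6 0.1] open 0.5 q [-0.15  0.78  1.25 -0.    1.11 -1.6 ]
tool offset [2.  1.3 7. ]
```

```bash
for i in 1; do python3 -m pendant '[{"dr":[0,0,0],"offset":[0,0,3],"hand":0},{"dr":[0,0,0],"offset":[0,0,0],"hand":0}]'; python3 -m pendant '[{"dr":[0,0,0],"offset":[0,0,2],"hand":0},{"dr":[0,0,0],"offset":[0,0,0],"hand":0}]'; python3 -m pendant '[{"dr":[0,0,0],"offset":[0,0,1.5],"hand":0},{"dr":[0,0,0],"offset":[0,0,0],"hand":0}]'; python3 -m pendant '[{"dr":[0,0,0],"offset":[0,0,1],"hand":0},{"dr":[0,0,0],"offset":[0,0,0],"hand":0}]'; done | grep -v -e rot -e open
```

```text
time: 20.72
ee_pos: [658.1, 20.0, 64.2]
contact_force: [-0.6, -0.2, 0.9]
time: 20.98
ee_pos: [658.1, 20.0, 62.1]
contact_force: [-0.7, 0.6, -1.2]
time: 21.22
ee_pos: [658.3, 19.9, 61.5]
contact_force: [-2.9, -1.4, 4.6]
time: 21.48
ee_pos: [658.3, 19.9, 61.4]
contact_force: [-5.2, 0.8, 11.8]
```

The fingers met the rear of the top at tip z = 44.4, against 44 nominal, so the keeper sits flat. I retreat, take one last look and hand in.

```bash
python3 -m pendant '[{"dr":[0,0,0],"offset":[0,0,-5],"hand":0},{"dr":[0,0,0],"offset":[0,0,-15],"hand":0},{"dr":[0,0,0],"offset":[20,0,-25],"hand":0},{"dr":[0,0,0],"offset":[40,0,-25],"hand":0},{"dr":[0,0,0],"offset":[50,0,0],"hand":0},{"dr":[0,0,0],"offset":[50,0,0],"hand":0},{"dr":[0,0,0],"offset":[50,0,0],"hand":0},{"dr":[0,0,0],"offset":[0,0,0],"hand":0},{"dr":[0,0,0],"offset":[0,0,0],"hand":0}]';python3 go.py
python3 - <<'E'
from h import *
I=[]
for n,c in(('scene',(150,290,200,370)),('top',(100,240,175,315))):
    a=snap(n)['image'][c[0]:c[1],c[2]:c[3]];I.append(cv2.resize(a,None,fx=2.5,fy=2.5,interpolation=cv2.INTER_CUBIC))
cv2.imwrite('pics/s7.png',cv2.cvtColor(np.hstack(I),cv2.COLOR_RGB2BGR))
E
```

```text
time: 22.6
ee_pos: [450.6, 43.8, 130.6]
tool_rot: [0.001, 0.057, 0.998, -0.0]
contact_force: [0.2, 0.3, -1.0]
opening: 0.7
t 22.6 bench -227.2 -0.9 130.6 toolY-bench deg 89.9 tilt -1.0 F [ 0.2  0.3 -1. ] open 0.7 q [-0.16  0.31  1.87 -0.    0.96 -1.62]
```

View pics/s7.png

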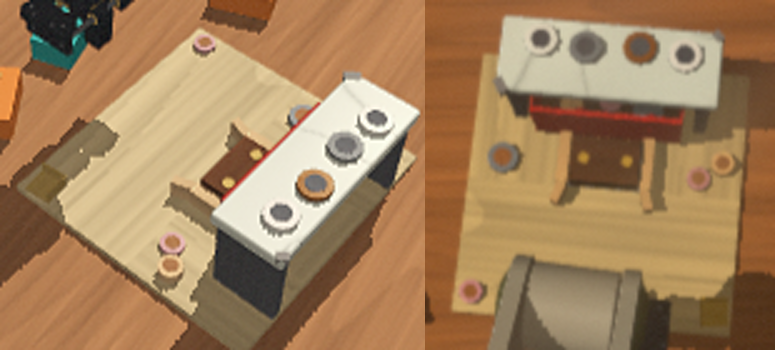

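The keeper is square between the cheeks at (238,168) and (605,165), the bin is shut, the pieces on the bench are where they were, and the arm is clear. I hand the job in.

```bash
python3 -c "
from cell import env
print(env.finish_job())"
```

```text
the job is handed in; nothing more can be done
None
```

The bin is shut and the keeper sits in the pocket; I handed the job in at about 22.7 s, with no verdict reported.

I pushed the bin's rim with closed fingers until it met its stop at about 25 N. I then gripped the keeper across its 60 mm side, squared it and set it down in the mouth of the pocket. With two fingers behind it, I pushed it over the step until the force fell away.

Last checks:
- **Bin:** the pictures show it shut under the shelf, but I did not measure the tilt after the push to the stop.
- **Keeper height:** a light touch on the rear of its top met it at 44.4 mm, against 44 mm when seated. Stud triangulation gave a drop of about 8 mm where 6 mm was expected; that reading is noisy by about 2 mm, so I relied on the touch.
- **Keeper position:** yaw was about 0.2° from square and the centre within about 2 mm of the pocket's centre.
- **Bystanders:** the pieces on the bench look unmoved in the last pictures. The tin and the brush were outside those last crops; the arm did not go near the brush, and passed the tin only well above it.
- **Disagreement:** the two cameras differed by about 5 mm in x. I took the value from the bin's stop, which agreed with the top camera.

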